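# Zero the counter, release the catch and hold the embossing press down

### The arm

A 7-joint arm with a two-finger parallel gripper is mounted at the origin on the work surface. World frame = base frame: x ahead of the robot, y to its left, z up, the work surface at z = 0. Lengths are in m, angles in rad, forces in N, time in s.
With the tool pointing down it reaches from about 0.4 to 0.875 m from the base axis. Payload 4.4 kg.
Tool frame: the origin (TCP) lies midway between the tips of the shut fingers; the grasp point (between the pads) lies 19 mm behind it; z points along the fingers, y is the line along which they close (so a half turn about z gives the same grasp; the last joint's range is limited). The gripper opens to 85 mm and grips with 20 to 120 N. Pads are 22 mm wide; open, the fingers measure 114 mm over their backs; the gripper's body (76 mm by 85 mm) begins 54 mm behind the grasp point. The pads swing forward as they close: fully open they stand 13 mm farther back than shut.
Start: joints at [-1.275, 0.628, 0.038, 1.517, -0.027, 0.996, -0.02], TCP at [0.23, 0.608, 0.201] pointing down, gripper open.
Joint ranges: [-3.06, 3.06], [-0.37, 2.12], [-1.25, 1.32], [0.18, 2.47], [-1.1, 4.24], [0.23, 1.98], [-2.94, 2.94]. Speed limits (rad/s): [2.57, 2.57, 3.14, 3.14, 3.14, 3.14, 3.14].

### API

Orientations are given as [roll, pitch, yaw] about the fixed x, y, z axes, in that order (R = Rz(yaw) Ry(pitch) Rx(roll)).
In Python, from rig import ctrl gives the robot as it stands.
- The arm moves only by the tool pendant, called after ">>>" by a JSON object that holds its "name" and its "arguments", one argument or row to a line. Schema: {"type":"object","properties":{"motion":{"type":"string"},"grip_n":{"type":"number"},"only":{"type":"string"},"quiet":{"type":"boolean"},"lines":{"type":"string"}},"required":["motion"],"additionalProperties":false}. motion is a string of 1 to 12 rows, parted by a bar, with the numbers parted by spaces; each row has 7 numbers: a rotation vector rx, ry, rz in units of 0.25 rad, then dx, dy, dz in units of 100 mm, then the finger opening in m; each row is the pose to reach, as a shift and turn from the pose commanded when the call began, along the tool's axes at that moment; what a row does not reach only later rows make up. A row lasts 1/10 s, in which the tool goes at most 0.05 m and 0.15 rad, less where a joint would pass 70% of its speed; a pose out of reach is approached as far as the arm can. The fingers move at their own pace and stop on an object; grip_n is the grip in N (left out, the last holds). Time passes only in rows, so rows that do not move let the fingers close. The tool returns the time, the measured TCP pose, the force, the opening and the grip force at its end. only (a regular expression) keeps the lines of the reply that match it, lines (a string "A,B") keeps lines A to B, and quiet returns only ok. Input that does not fit is refused with a message, and nothing moves.
- ctrl.state(): the state, without advancing time (a new reading comes with each control period).
- ctrl.get_image(name): name is "scene" or "side" or "wrist"; returns a dict with "color" (420x560x3 uint8, red, green, blue), "fx", "fy", "cx", "cy" (pixels), "rvec" (rotation vector, rad) and "tvec" (3), from world to camera coordinates, as OpenCV has them; the wrist camera has in their place "hand_eye" (4x4, takes a point from camera to tool coordinates, whose origin is the TCP and whose axes are the flange's). Camera axes: x right, y down, z forward; pixel columns grow to the right and rows downward; lengths in m; the calibration is good to about 2 mm. The wrist camera is an equidistant fisheye: a pixel r from the principal point sees the ray r / f radians off the axis. A picture is of the moment at which its call begins: read the wrist's pose just before it. There is no depth.
- ctrl.finish_job(): hands the job in; it is judged then, once.
The state is a dict: "clock": time; "qpos": joint angles; "qd": joint speeds; "effort": joint torques, N m; "tool_pos": TCP position; "ee_rot": TCP orientation; "force": force on the tool from outside, world axes, zero at the start; "moment": the same for the moment, N m; "opening": finger opening in m; "grasp_force": force on a finger pad.
Only numpy, scipy, OpenCV 4.12 (cv2) and the standard library are available. Lean on these libraries where they do the work, as an engineer would, in place of code of your own. Each camera call takes 0.05 s, during which the arm holds its last target. There are 200 camera calls.

### The job

A wooden blank already lies in the hand press. With the stylus from the holder, press the recessed reset button of the stroke counter all the way in, then stand the stylus back in its holder and let it go. Then flip the press's safety catch fully outward, pull the press handle all the way down by its grip bar and finish still holding it down there, leaving the jar, the tape roll and the plaque alone.

Things in the scene. Friction and masses are not known exactly. Their poses are not given: they have to be found in the camera images.
- press: Grey fixed hand press: base plate 15 mm thick (from -100 to +90 mm in x, -162 to +103 mm in y), head 70 mm wide, top 150 mm over the bench (x -30 to +80 mm), ram and wooden blank below it. Origin: on the bench straight below the handle's pivot. x points away from the operator (column at +x, handle reaches to -x), y left, z up. Safety catch on its right (-y) side.
- grip_bar: Black rubber bar of the press handle, 18 mm diameter, 100 mm long along its own y axis, between the ends of two steel arms (outer faces 120 mm apart). Origin: centre of the bar. At rest 119 mm in front (press -x) of the pivot, 232 mm over the bench; fully down 160 mm in front of it, 125 mm over the bench. A sleeve that turns freely on its axis as the handle swings.
- handle_hinge (a point): Point on the handle's pivot axis (along the press's y) midway between the two arms, 125 mm over the bench; the centre of the grip bar swings on a circle of 160 mm radius about it.
- handle (a joint): Press handle angle in rad: 0 = up at rest (arms 42 degrees above level), growing as the bar is pulled down and towards the operator; 0.75 = stop, fully down (arms level). A spring returns it: about 2 N at the bar to start, about 9 N at the stop. The catch, while upright, blocks it within about 0.1 rad.
- catch (a joint): Safety catch angle in rad: about 0 = upright, locked (may start up to 0.12); grows as it is flipped outward (top towards the press's right, -y); 1.35 = stop, fully flipped, nearly level. No spring, light friction (under 1 N at its top): it stays where it is left.
- catch_top (a point): Middle of the top end of the safety catch: upright steel tab, 20 mm wide (press x), 10 mm thick (y), 85 mm from hinge to top, on a post at the press's right; top 202 mm over the bench. A lug of the handle stands 2 mm behind it (+x), top 165 mm over the bench. Some 59 mm are free between its inner (+y) face and the handle arm: push its upper part outward (-y) from there.
- catch_hinge (a point): Middle of the catch's hinge, 117 mm over the bench; its axis runs along the press's x. In the press's frame it is at x -19 mm, y -125 mm.
- counter: Fixed grey box of the stroke counter, 70 x 100 x 44 mm (x, y, z) with a black window on one half of its top (+y) and a hole of 15 mm diameter in the other half (-y), the reset button in it. Origin: centre of its underside.
- button_top (a point): Centre of the top of the steel reset button (12 mm diameter), which lies 5.5 mm below the counter's top in the 15 mm hole, 38.5 mm over the bench; it is pressed straight down.
- button (a joint): Travel of the reset button in m: 0 = out, 0.004 = fully in. Spring: 1.6 N to start, 4.8 N fully in; it comes back out by itself.
- stylus: Loose stylus, 60 g, 120 mm long, standing upright in its holder: steel shaft 7 mm in diameter for the lower 40 mm (tip 5 mm wide), then a collar 26 mm in diameter and 5 mm thick, then a round wooden handle 16 mm in diameter and 75 mm long. Origin: the lower end (tip) on the axis; z runs up along the axis to the handle.
- stylus_grip (a point): Point on the axis in the wooden handle, 88 mm above the tip; a good place to grip.
- holder: Fixed wooden block 55 x 55 x 50 mm with a round hole in the middle of its top that holds the stylus. Origin: centre of its underside.
- holder_hole0 (a point): Centre of the mouth of the holder's hole (17 mm diameter, 46 mm deep), at the block's top, 50 mm over the bench. The stylus hangs in it with its collar on the block's top, its tip 40 mm below the mouth.
- jar: Bystander: small amber jar, 60 mm in diameter, 75 mm high, loose. Origin: centre of its underside.
- tape: Bystander: paper tape roll, 90 mm outside diameter, 24 mm high, lying flat, loose. Origin: centre of its underside.
- plaque: Bystander: loose wooden plaque 140 x 90 x 18 mm, lying flat. Origin: centre of its underside.

How it is judged:
On the way, in this order (a step that is already met when the one before it is completed fails the run):
1. the reset button is pressed in with the stylus (over 3 of its 4 mm) (value of joint button above 0.003 m and contact force between stylus and counter above 1 N), for 0.1 s.
2. the stylus stands in its holder again, let go (horizontal distance between stylus and holder_hole0 below 0.009 m and z of stylus in the frame of holder_hole0 below -0.036 m and angle between stylus's own z axis and vertical below 0.15 rad and contact force between stylus and the fingers below 0.05 N), for 0.2 s.
3. the catch is flipped outward with the handle still up (value of joint catch above 1 rad and value of joint handle below 0.15 rad), for 0.1 s.
4. the handle is pulled down to its stop and held by its bar (value of joint handle above 0.68 rad and contact force between the fingers and grip_bar above 2 N), for 0.3 s.
At the end, for the whole second after the job is handed in: The robot's fingers hold the grip bar (over 2 N) with the handle within 0.07 rad of its lower stop (above 0.68 rad), the catch is flipped beyond 1.0 rad, the button is out again, and the stylus stands in its holder (tip at least 36 mm down the hole, upright within 0.15 rad), not touched (all of step 2 and all of step 4 and value of joint catch above 1 rad and value of joint button below 0.001 m); the arm keeps its last pose, push and grip.
It fails at once if the handle is forced down while the catch is still upright (value of joint handle above 0.25 rad and value of joint catch below 0.5 rad).
It fails at once if the jar, tape roll or plaque is moved by more than 20 mm (distance of any of jar, tape, plaque from where it was at the start of the episode above 0.02 m).
It also fails if it takes over 64 s, if anything falls off the work surface, if the arm or the gripper's body presses on something with over 40 N, if the wrist force passes 120 N, or if a joint passes its speed limit or range.

## Working session

There is one attempt and no reset: what is moved stays moved. The work goes in short steps, Python scripts to look and compute and a tool call to move; the robot and the scene stay as the last step left them, time stands still between calls to the robot, and variables do not carry over. Pictures are saved under pics/ and viewed, at most 10 in all, crops included, and the job is handed in when it is done.

```bash
ls; mkdir -p pics; python3 - <<'E'
from rig import ctrl
import cv2
s=ctrl.state();print(s)
for n in("scene","side","wrist"):
    d=ctrl.get_image(n);cv2.imwrite(f"pics/{n}0.png",d["color"][:,:,::-1])
    print(n,{k:v for k,v in d.items() if k!="color"})
E
```

```text
pics
rig.py
{'clock': 0.0, 'qpos': array([-1.27478913,  0.62937238,  0.03843584,  1.51833202, -0.02703604,
        0.99630233, -0.02000681]), 'qd': array([ 0.00018823, -0.00012352,  0.00075115,  0.00048866, -0.00099784,
        0.00041565, -0.00061784]), 'effort': array([-6.04399229e-04, -5.63398755e+01,  1.22614168e+00, -1.93445814e+01,
        1.10554430e-02,  1.03324463e-02, -3.57234285e-05]), 'tool_pos': array([0.22979957, 0.60730897, 0.19968352]), 'ee_rot': array([-3.13969593e+00, -8.08228142e-06,  2.77976478e+00]), 'force': array([ 0.02041429, -0.56314855,  0.08876359]), 'moment': array([-0.0173746 , -0.00192007,  0.03542238]), 'grasp_force': 0.0, 'opening': 0.08569114412625303}
scene {'fx': 424.29183795418965, 'fy': 424.29183795418965, 'cx': 280.9001968944566, 'cy': 214.640225911141, 'rvec': array([ 0.75225567,  2.46037181, -1.31497442]), 'tvec': array([ 0.43432747, -0.05280128,  1.2796979 ])}
side {'fx': 416.6282127795078, 'fy': 416.6282127795078, 'cx': 282.52893282526634, 'cy': 204.47498123830522, 'rvec': array([ 0.108423  , -2.70072545,  1.4653516 ]), 'tvec': array([0.53684566, 0.12937979, 0.97252887])}
wrist {'fx': 325.19226210127806, 'fy': 325.19226210127806, 'cx': 278.37185913475025, 'cy': 204.04410361356938, 'hand_eye': array([[-2.61443583e-04, -9.44353742e-01, -3.28931516e-01,
         8.48618700e-02],
       [ 9.99999849e-01, -8.82015324e-05, -5.41602395e-04,
         5.06973079e-04],
       [ 4.82451985e-04, -3.28931608e-01,  9.44353623e-01,
        -1.75333334e-01],
       [ 0.00000000e+00,  0.00000000e+00,  0.00000000e+00,
         1.00000000e+00]])}
```

View pics/scene0.png

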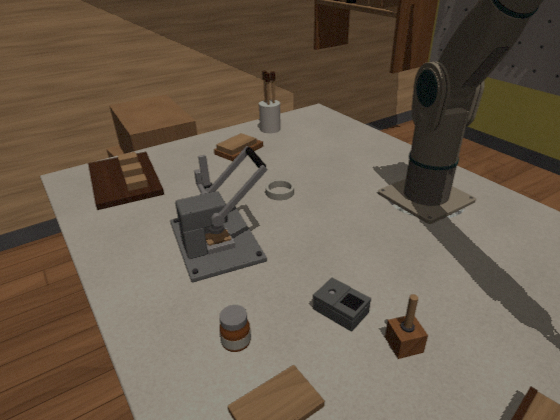

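View pics/side0.png

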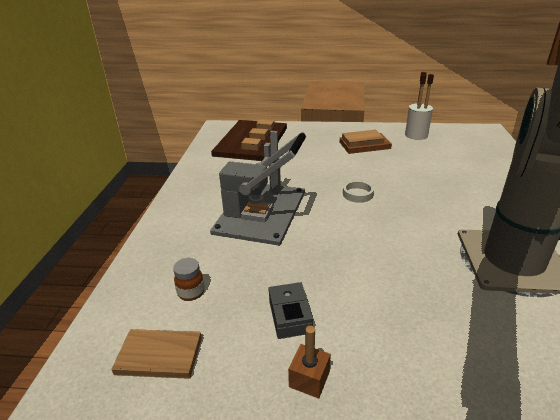

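View pics/wrist0.png

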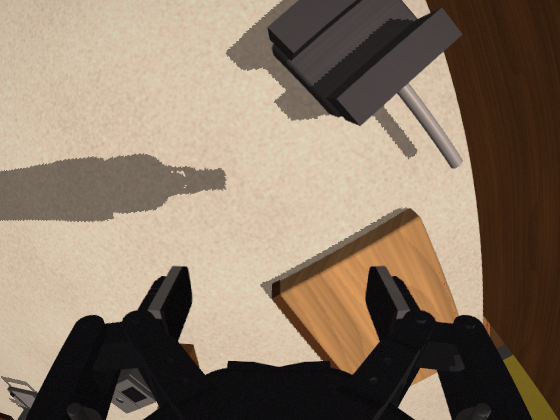

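The overview shows the holder with the stylus (scene 407,330), the counter (342,300), the press (215,215), and the jar, tape and plaque. I'll make one enlarged composite for picking points.

```bash
cat > h.py <<'E'
import numpy as np, cv2
from scipy.spatial.transform import Rotation as R
from rig import ctrl
CAM={"scene":(424.2918,280.9002,214.6402,[0.75225567,2.46037181,-1.31497442],[0.43432747,-0.05280128,1.2796979]),
"side":(416.6282,282.5289,204.4750,[0.108423,-2.70072545,1.4653516],[0.53684566,0.12937979,0.97252887])}
def ray(n,u,v):
    f,cx,cy,r,t=CAM[n];M=R.from_rotvec(r).as_matrix()
    d=M.T@np.array([(u-cx)/f,(v-cy)/f,1]);return -M.T@np.array(t),d/np.linalg.norm(d)
HE=np.array([[-2.61443583e-04,-9.44353742e-01,-3.28931516e-01,8.48618700e-02],[9.99999849e-01,-8.82015324e-05,-5.41602395e-04,5.06973079e-04],[4.82451985e-04,-3.28931608e-01,9.44353623e-01,-1.75333334e-01]])
def wray(s,u,v):
    f,cx,cy=325.19226,278.37186,204.0441
    x=np.array([u-cx,v-cy]);r=np.linalg.norm(x)+1e-9;a=r/f
    d=np.r_[np.sin(a)*x/r,np.cos(a)]
    T=R.from_euler("xyz",s["ee_rot"]).as_matrix()
    return s["tool_pos"]+T@HE[:,3],T@HE[:,:3]@d
def plane(cd,z): c,d=cd;return c+d*(z-c[2])/d[2]
def tri(*rs):
    A=np.zeros((3,3));b=np.zeros(3)
    for c,d in rs:
        P=np.eye(3)-np.outer(d,d);A+=P;b+=P@c
    p=np.linalg.solve(A,b);return p,[np.linalg.norm((np.eye(3)-np.outer(d,d))@(p-c)) for c,d in rs]
def wproj(s,p):
    T=R.from_euler("xyz",s["ee_rot"]).as_matrix()
    q=HE[:,:3].T@(T.T@(np.array(p)-s["tool_pos"])-HE[:,3]);r=np.hypot(q[0],q[1]);a=np.arctan2(r,q[2])
    return np.array([278.37,204.04])+325.19*a*q[:2]/r
def todelta(s,pos,rot=None):
    T=R.from_euler("xyz",s["ee_rot"])
    out=[np.round(T.inv().apply(np.array(pos)-s["tool_pos"]),4)]
    if rot is not None: out.append(np.round((T.inv()*R.from_matrix(rot)).as_rotvec(),3))
    return out
E
python3 - <<'E'
import cv2,numpy as np
a=cv2.imread("pics/scene0.png");b=cv2.imread("pics/side0.png")
def c(i,x,y):
    o=cv2.resize(i[y:y+75,x:x+100],(400,300),interpolation=cv2.INTER_CUBIC)
    o=cv2.convertScaleAbs(o,alpha=1.5)
    for k in range(0,100,20): cv2.putText(o,str(x+k),(k*4,10),0,.35,(0,0,255));cv2.line(o,(k*4,12),(k*4,18),(0,0,255))
    for k in range(0,75,20)[1:]: cv2.putText(o,str(y+k),(0,k*4+4),0,.35,(0,0,255));cv2.line(o,(24,k*4),(30,k*4),(0,0,255))
    return o
cv2.imwrite("pics/z1.png",np.vstack([np.hstack([c(a,180,145),c(b,215,125)]),np.hstack([c(a,310,275),c(b,255,270)])]))
E
```

```text
(no output)
```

View pics/z1.png

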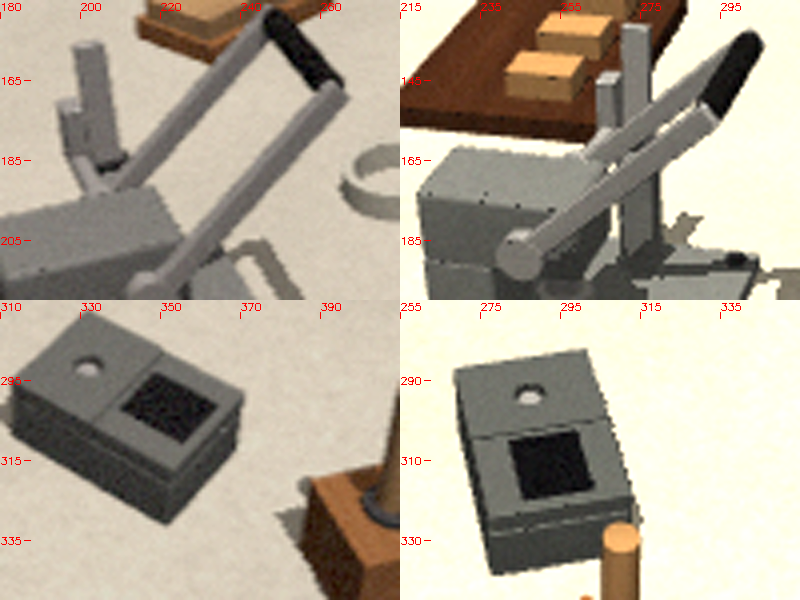

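```bash
python3 - <<'E'
from h import *
np.set_printoptions(precision=4,suppress=True)
P=lambda n,a,b:print(n,*tri(ray("scene",*a),ray("side",*b)))
P("bar",(255.5,158),(297.8,143.2));P("barA(upper)",(247,149.2),(303,134.5));P("barB",(264.5,166.5),(293.2,152))
P("catch",(202,156.2),(273.8,132.5));P("stylustop",(413,296),(310,329.2));P("hole",(332,291.2),(287,293.2))
for n,p in(("scene",(332,291.2)),("side",(287,293.2))):print("hole pl",plane(ray(n,*p),.042))
for p in((332,278.2),(371.2,298.8),(312.5,299),(351,318)):print("cnt",plane(ray("scene",*p),.044))
for p in((268.7,292.5),(302,287.5),(313.5,319),(277,332)):print("cntside",plane(ray("side",*p),.044))
print("base",[plane(ray("scene",*p),.015) for p in((171,240),(188,273),(264,257))],[plane(ray("side",*p),.015) for p in((211,231),(276,240),(305,189))])
print("jar",plane(ray("scene",234,314),.075),"tape",plane(ray("scene",280,187),.024),plane(ray("side",358,188),.024))
E
```

```text
bar [ 0.5083 -0.119   0.2319] [np.float64(0.0009488901789687437), np.float64(0.0009488901789686718)]
barA(upper) [ 0.4989 -0.1766  0.2296] [np.float64(0.0006483575372147722), np.float64(0.0006483575372146767)]
barB [ 0.5155 -0.0664  0.234 ] [np.float64(0.0010424641209112648), np.float64(0.0010424641209112724)]
catch [ 0.5834 -0.2667  0.1969] [np.float64(0.001014832066659469), np.float64(0.0010148320666593948)]
stylustop [0.4597 0.3452 0.1287] [np.float64(0.0013961027211002385), np.float64(0.0013961027211002338)]
hole [0.5117 0.1855 0.0426] [np.float64(0.00013883049325670062), np.float64(0.00013883049325686677)]
hole pl [0.5112 0.1849 0.042 ]
hole pl [0.5118 0.1851 0.042 ]
cnt [0.4872 0.1552 0.044 ]
cnt [0.4601 0.2494 0.044 ]
cnt [0.5601 0.1812 0.044 ]
cnt [0.5288 0.2653 0.044 ]
cntside [0.5487 0.1877 0.044 ]
cntside [0.4823 0.1689 0.044 ]
cntside [0.4563 0.2504 0.044 ]
cntside [0.5215 0.2857 0.044 ]
base [array([ 0.718 , -0.2191,  0.015 ]), array([ 0.7323, -0.0743,  0.015 ]), array([ 0.5549, -0.0221,  0.015 ])] [array([ 0.7287, -0.0491,  0.015 ]), array([ 0.5574, -0.0219,  0.015 ]), array([ 0.4976, -0.2719,  0.015 ])]
jar [0.7256 0.1523 0.075 ] tape [ 0.3455 -0.2693  0.024 ] [ 0.3428 -0.2705  0.024 ]
```

```bash
python3 - <<'E'
from h import *
s=ctrl.state();print(todelta(s,(0.46,0.346,0.215)))
E
```

```text
[array([-0.3078, -0.1631, -0.0148])]
```

Units first: shifts go in units of 100 mm and turns go in units of 0.25 rad. So -0.308 m is -3.08, -0.163 m is -1.63, 0.56 rad is 2.24.

>>> {"name": "pendant", "arguments": {
  "motion": "0 0 2.24 -3.08 -1.63 -0.15 0.085 | 0 0 2.24 -3.08 -1.63 -0.15 0.085 | 0 0 2.24 -3.08 -1.63 -0.15 0.085 | 0 0 2.24 -3.08 -1.63 -0.15 0.085 | 0 0 2.24 -3.08 -1.63 -0.15 0.085 | 0 0 2.24 -3.08 -1.63 -0.15 0.085 | 0 0 2.24 -3.08 -1.63 -0.15 0.085 | 0 0 2.24 -3.08 -1.63 -0.15 0.085 | 0 0 2.24 -3.08 -1.63 -0.15 0.085",
  "grip_n": 20
}}

```text
clock: 1.05
tool_pos: [0.4613, 0.345, 0.2155]
ee_rot: [-3.141, 0.0, 2.216]
force: [-0.3, 0.3, -0.3]
opening: 0.0851
grasp_force: 0.0
```

```bash
python3 - <<'E'
from h import *
s=ctrl.state();d=ctrl.get_image("wrist");cv2.imwrite("pics/w1.png",d["color"][:,:,::-1])
print(s["tool_pos"],s["ee_rot"],s["qpos"],s["force"])
for p in((.46,.346,.13),(.46,.346,.05),(.5115,.185,.042)):print(wproj(s,p))
print(todelta(s,(.46,.346,.079)))
E
```

```text
[0.46130075 0.34502278 0.215515  ] [-3.14129791e+00  2.74416511e-05  2.21609299e+00] [-0.82318597  0.51129356  0.20236511  1.71541371 -0.1231806   0.9275861
  0.07331997] [-0.25731517  0.31718071 -0.29791561]
[277.43693172 195.55989815]
[277.6985182  172.98583415]
[234.97266617 292.3013247 ]
[array([ 0.0016, -0.0004,  0.1365])]
```

View pics/w1.png

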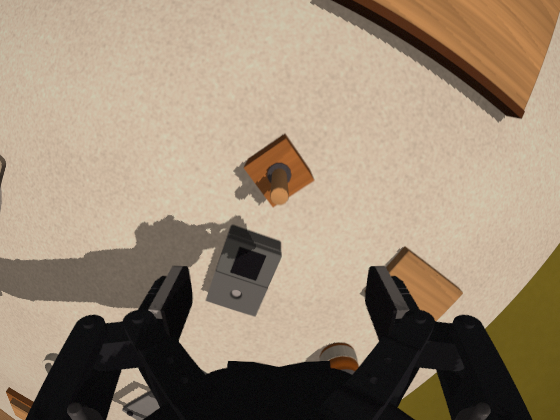

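The wrist view shows the stylus top at (280,197), the collar at (279,175) and the button hole at (236.5,293.5). All are within about 2 px of the predictions.

```bash
python3 - <<'E'
from h import *
s=ctrl.state()
print(plane(wray(s,280,197),.13),plane(wray(s,279,175),.055),plane(wray(s,236.5,293.5),.040))
E
```

```text
[0.46103626 0.34807951 0.13      ] [0.46020031 0.34788181 0.055     ] [0.51367133 0.18552001 0.04      ]
```

>>> {"name": "pendant", "arguments": {
  "motion": "0 0 0 0.01 0 0.5 0.085 | 0 0 0 0.01 0 1 0.085 | 0 0 0 0.01 0 1.36 0.085 | 0 0 0 0.01 0 1.36 0.085 | 0 0 0 0.01 0 1.36 0 | 0 0 0 0.01 0 1.36 0 | 0 0 0 0.01 0 1.36 0 | 0 0 0 0.01 0 1.36 0 | 0 0 0 0.01 0 1.36 0 | 0 0 0 0.01 0 1.36 0",
  "grip_n": 40
}}

```text
clock: 2.1
tool_pos: [0.4604, 0.3477, 0.0809]
ee_rot: [3.14, -0.0, 2.22]
force: [-1.4, -0.6, 6.1]
opening: 0.0143
grasp_force: 38.9
```

>>> {"name": "pendant", "arguments": {
  "motion": "0 0 0 0 0 -0.45 0 | 0 0 0 0 0 -0.7 0 | 0 0 0 -0.45 -0.15 -0.7 0 | 0 0 0 -0.9 -0.3 -0.7 0 | 0 0 0 -1.35 -0.45 -0.7 0 | 0 0 0 -1.6 -0.555 -0.7 0 | 0 0 0 -1.6 -0.555 -0.7 0 | 0 0 0 -1.6 -0.555 -0.45 0 | 0 0 0 -1.6 -0.555 -0.45 0 | 0 0 0 -1.6 -0.555 -0.45 0",
  "grip_n": 40
}}

```text
clock: 3.1
tool_pos: [0.5117, 0.1869, 0.1246]
ee_rot: [-3.141, -0.001, 2.221]
force: [-0.2, -0.6, -0.8]
opening: 0.0144
grasp_force: 39.3
```

```bash
python3 - <<'E'
from h import *
s=ctrl.state();print(s["tool_pos"],s["ee_rot"])
o=[]
for n,x,y in(("wrist",220,130),("scene",300,255),("side",250,255)):
    i=ctrl.get_image(n)["color"][:,:,::-1].copy();cv2.imwrite(f"pics/{n}2.png",i)
    c=cv2.resize(i[y:y+100,x:x+66],(264,400),interpolation=cv2.INTER_CUBIC)
    if n!="wrist":c=cv2.convertScaleAbs(c,alpha=1.5)
    o.append(c)
cv2.imwrite("pics/z2.png",np.hstack(o))
E
```

```text
[0.51168393 0.1868978  0.12457351] [-3.14056521e+00 -7.16905273e-04  2.22078474e+00]
```

View pics/z2.png

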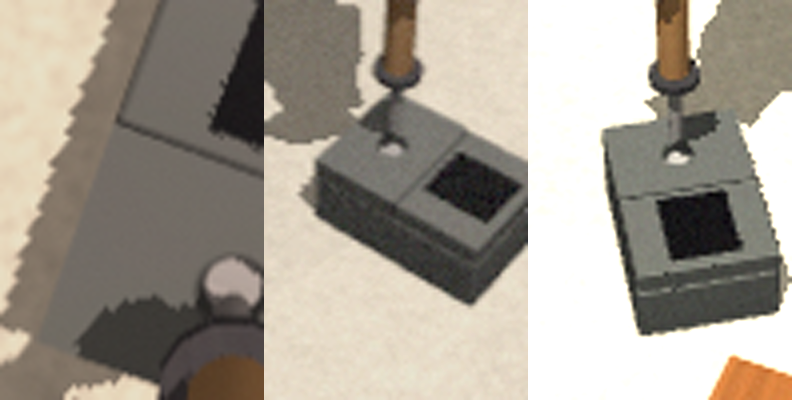

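```bash
python3 - <<'E'
from h import *
for n,t,h in(("scene",(331.2,288.2),(332,292)),("side",(286.5,291.5),(287,294.2))):
    print(n,plane(ray(n,*t),.0537),plane(ray(n,*h),.041))
# collar: centre of its disc at ~z tip+.0425
print(plane(ray("scene",333.5,273),.096),plane(ray("side",286.5,274),.096))
E
```

```text
scene [0.51497671 0.18601207 0.0537    ] [0.51200894 0.18593999 0.041     ]
side [0.51197446 0.19211051 0.0537    ] [0.51166894 0.18686009 0.041     ]
[0.51258188 0.18741864 0.096     ] [0.51153369 0.18733403 0.096     ]
```

To row units: 0.019 m is 0.19, 0.017 m is 0.17.

>>> {"name": "pendant", "arguments": {
  "motion": "0 0 0 -0.01 -0.01 0.08 0 | 0 0 0 -0.01 -0.01 0.14 0 | 0 0 0 -0.01 -0.01 0.17 0 | 0 0 0 -0.01 -0.01 0.19 0 | 0 0 0 -0.01 -0.01 0.19 0 | 0 0 0 -0.01 -0.01 0.19 0",
  "grip_n": 40
}}

```text
clock: 3.85
tool_pos: [0.5122, 0.1848, 0.1059]
ee_rot: [3.141, 0.0, 2.22]
force: [-0.0, 0.2, 3.2]
opening: 0.0142
grasp_force: 39.7
```

To row units: 0.003 m is 0.03, 0.002 m is 0.02.

>>> {"name": "pendant", "arguments": {
  "motion": "0 0 0 0 0 0.02 0 | 0 0 0 0 0 0.03 0 | 0 0 0 0 0 0.03 0 | 0 0 0 0 0 0.03 0 | 0 0 0 0 0 0.03 0",
  "grip_n": 40
}}

```text
clock: 4.35
tool_pos: [0.5137, 0.1852, 0.1048]
ee_rot: [3.138, 0.001, 2.219]
force: [-1.5, -1.1, 17.3]
opening: 0.0146
grasp_force: 41.5
```

To row units: -0.055 m is -0.55, -0.03 m is -0.3.

>>> {"name": "pendant", "arguments": {
  "motion": "0 0 0 0 0 -0.3 0 | 0 0 0 0 0 -0.55 0 | 0 0 0 0 0 -0.55 0",
  "grip_n": 40
}}

```text
clock: 4.65
tool_pos: [0.5143, 0.1856, 0.1604]
ee_rot: [3.136, 0.002, 2.22]
force: [0.3, 0.4, 0.1]
opening: 0.0144
grasp_force: 39.3
```

```bash
python3 - <<'E'
from h import *
s=ctrl.state();print(todelta(s,(.4604,.3473,s["tool_pos"][2])),s["tool_pos"])
E
```

```text
[array([1.614e-01, 5.480e-02, 1.000e-04])] [0.51429626 0.18561442 0.16035036]
```

To row units: 0.161 m is 1.61, 0.055 m is 0.55.

>>> {"name": "pendant", "arguments": {
  "motion": "0 0 0 0.4 0.14 0 0 | 0 0 0 0.8 0.27 0 0 | 0 0 0 1.2 0.41 0 0 | 0 0 0 1.61 0.55 0 0 | 0 0 0 1.61 0.55 0 0 | 0 0 0 1.61 0.55 0.2 0 | 0 0 0 1.61 0.55 0.2 0 | 0 0 0 1.61 0.55 0.2 0",
  "grip_n": 40
}}

```text
clock: 5.45
tool_pos: [0.4582, 0.3453, 0.1368]
ee_rot: [-3.139, 0.0, 2.219]
force: [0.3, 0.4, -0.1]
opening: 0.0143
grasp_force: 39.3
```

```bash
python3 - <<'E'
from h import *
s=ctrl.state();print(s["tool_pos"])
o=[]
for n,x,y in(("scene",370,270),("side",270,300)):
    i=ctrl.get_image(n)["color"][:,:,::-1].copy();cv2.imwrite(f"pics/{n}3.png",i)
    c=cv2.resize(i[y:y+100,x:x+80],(320,400),interpolation=cv2.INTER_CUBIC)
    o.append(cv2.convertScaleAbs(c,alpha=1.5))
cv2.imwrite("pics/z3.png",np.hstack(o))
E
```

```text
[0.45819343 0.34528743 0.13676411]
```

View pics/z3.png

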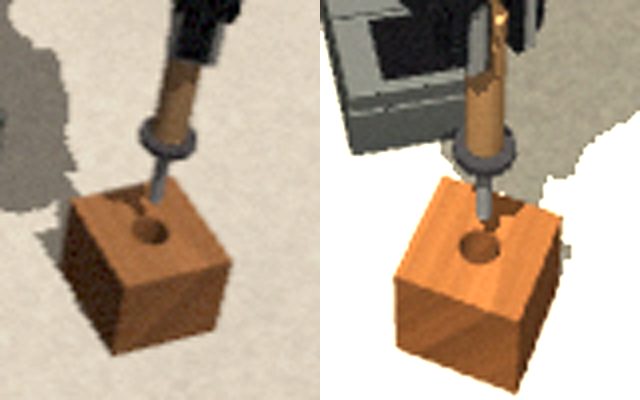

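```bash
python3 - <<'E'
from h import *
for n,t,h in(("scene",(409.2,320.5),(407.75,327.75)),("side",(311.2,354.5),(310,361.75))):
    print(n,plane(ray(n,*t),.066),plane(ray(n,*h),.05))
E
```

```text
scene [0.45753942 0.34582571 0.066     ] [0.46051723 0.34808603 0.05      ]
side [0.45737246 0.3461596  0.066     ] [0.45909845 0.34847536 0.05      ]
```

To row units: 0.054 m is 0.54, 0.003 m is 0.03.

>>> {"name": "pendant", "arguments": {
  "motion": "0 0 0 0 0.03 0 0 | 0 0 0 0 0.03 0.25 0 | 0 0 0 0 0.03 0.45 0 | 0 0 0 0 0.03 0.54 0 | 0 0 0 0 0.03 0.54 0 | 0 0 0 0 0.03 0.54 0",
  "grip_n": 40
}}

```text
clock: 6.15
tool_pos: [0.4616, 0.3484, 0.0843]
ee_rot: [3.141, -0.0, 2.219]
force: [0.5, -0.5, 0.2]
opening: 0.0142
grasp_force: 40.0
```

To row units: -0.187 m is -1.87, -0.147 m is -1.47.

>>> {"name": "pendant", "arguments": {
  "motion": "0 0 0 0 0 0.03 0 | 0 0 0 0 0 0.03 0 | 0 0 0 0 0 0.03 0.06 | 0 0 0 0 0 0.03 0.085 | 0 0 0 0 0 0.03 0.085 | 0 0 0 0 0 0.03 0.085 | 0 0 0 0 0 0.03 0.085 | 0 0 0 0 0 -0.47 0.085 | 0 0 0 0 0 -0.97 0.085 | 0 0 0 0 0 -1.47 0.085 | 0 0 0 0 0 -1.87 0.085 | 0 0 0 0 0 -1.87 0.085",
  "grip_n": 40
}}

```text
clock: 7.35
tool_pos: [0.4643, 0.3503, 0.2769]
ee_rot: [3.129, -0.001, 2.22]
force: [-0.0, 0.2, -0.2]
opening: 0.0851
grasp_force: 0.0
```

```bash
python3 - <<'E'
from h import *
s=ctrl.state();d=ctrl.get_image("wrist");cv2.imwrite("pics/w4.png",d["color"][:,:,::-1])
a=ctrl.get_image("side")["color"][:,:,::-1]
f=d["color"][:,:,::-1][100:260,200:360]
cv2.imwrite("pics/z4.png",np.hstack([cv2.resize(f,(400,400)),cv2.resize(a[300:420,250:370],(400,400))]))
print(s["tool_pos"],s["ee_rot"])
E
```

```text
[0.46428603 0.35027805 0.27691931] [ 3.12933067e+00 -5.12179992e-04  2.21959588e+00]
```

View pics/z4.png

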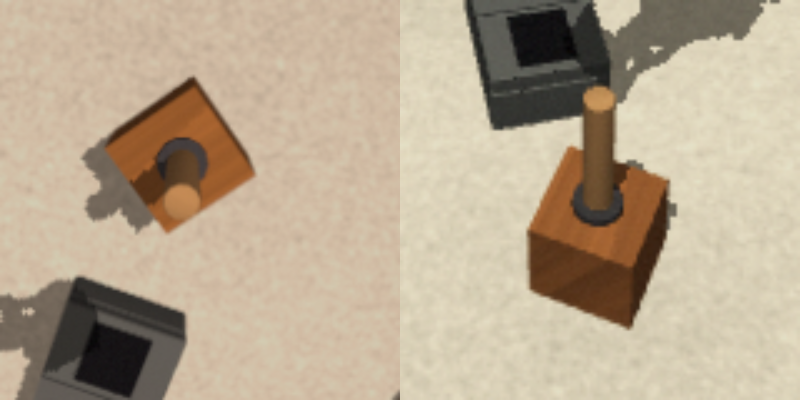

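The stylus stands in the holder with its collar seated on the block (side crop around 597,205). Next I move over the press and shut the fingers.

To row units: -0.224 m is -2.24, -0.083 m is -0.83, 0.83 rad is 3.32.

>>> {"name": "pendant", "arguments": {
  "motion": "0 0 3.32 -4.7 -2.24 -0.83 0 | 0 0 3.32 -4.7 -2.24 -0.83 0 | 0 0 3.32 -4.7 -2.24 -0.83 0 | 0 0 3.32 -4.7 -2.24 -0.83 0 | 0 0 3.32 -4.7 -2.24 -0.83 0 | 0 0 3.32 -4.7 -2.24 -0.83 0 | 0 0 3.32 -4.7 -2.24 -0.83 0 | 0 0 3.32 -4.7 -2.24 -0.83 0 | 0 0 3.32 -4.7 -2.24 -0.83 0 | 0 0 3.32 -4.7 -2.24 -0.83 0 | 0 0 3.32 -4.7 -2.24 -0.83 0 | 0 0 3.32 -4.7 -2.24 -0.83 0",
  "grip_n": 40
}}

```text
clock: 8.65
tool_pos: [0.5654, -0.1674, 0.3521]
ee_rot: [-3.139, 0.004, 1.382]
force: [0.8, 0.2, -0.2]
opening: 0.0001
grasp_force: 0.0
```

```bash
python3 - <<'E'
from h import *
s=ctrl.state();d=ctrl.get_image("wrist");i=d["color"][:,:,::-1].copy();cv2.imwrite("pics/w5.png",i)
print(s["tool_pos"],s["ee_rot"],s["qpos"])
for p in((.5083,-.119,.232),(.4989,-.1766,.2296),(.5155,-.0664,.234),(.5834,-.2667,.202)):print(wproj(s,p))
E
```

```text
[ 0.56542632 -0.1674359   0.35207734] [-3.13948895  0.00375005  1.38159979] [-0.09974924  0.45484081  0.54175339  1.47251188 -0.23433474  1.28128579
  0.27501323]
[208.1331971  147.87775518]
[213.75424753 206.06586975]
[202.57291559  91.09026483]
[310.23454991 257.84356861]
```

View pics/w5.png

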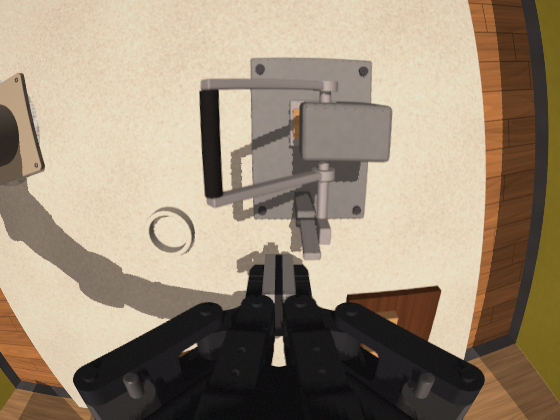

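The wrist view shows the bar's ends at (209,90) and (214,198), the catch top at (312,255), and the lug beside it at (325,237).

```bash
python3 - <<'E'
from h import *
s=ctrl.state()
a=plane(wray(s,209,90),.232);b=plane(wray(s,214,198),.232);c=plane(wray(s,312,254.5),.202);print(a,b,(a+b)/2,c)
print("yaw",np.arctan2(-(a-b)[0],(a-b)[1]), np.linalg.norm(a-b))
for u,v in((260,69),(363,71),(262,210),(357,210)):print(plane(wray(s,u,v),.015))
E
```

```text
[ 0.52081009 -0.06300507  0.232     ] [ 0.50207583 -0.16406803  0.232     ] [ 0.51144296 -0.11353655  0.232     ] [ 0.58637301 -0.25835515  0.202     ]
yaw -0.18329160017180096 0.10278470303938483
[ 0.56023615 -0.03485178  0.015     ]
[ 0.71850376 -0.0633229   0.015     ]
[ 0.51834901 -0.26133653  0.015     ]
[ 0.67756096 -0.29126596  0.015     ]
```

>>> {"name": "pendant", "arguments": {
  "motion": "0 0 0 0 0 0 0 | 0 0 0 0 0 0 0",
  "grip_n": 40
}}

```text
clock: 8.9
tool_pos: [0.5664, -0.1595, 0.3525]
ee_rot: [-3.139, -0.001, 1.392]
force: [0.8, 0.4, -0.1]
opening: -0.0001
grasp_force: 0.0
```

```bash
python3 - <<'E'
from h import *
s=ctrl.state();d=ctrl.get_image("wrist");i=d["color"][:,:,::-1].copy();cv2.imwrite("pics/w6.png",i)
print(s["tool_pos"],s["ee_rot"],todelta(s,(.582,-.2294,.30)))
o=cv2.imread("pics/w5.png")
t=o[245:262,300:322]
r=cv2.matchTemplate(i,t,cv2.TM_CCOEFF_NORMED);_,m,_,l=cv2.minMaxLoc(r);du=np.array(l)-(300,245);print(m,du)
c=plane(wray(s,312+du[0],254.5+du[1]),.202)
t=o[80:210,195:220]
r=cv2.matchTemplate(i,t,cv2.TM_CCOEFF_NORMED);_,m,_,l=cv2.minMaxLoc(r);du=np.array(l)-(195,80);print(m,du)
b=plane(wray(s,211.5+du[0],145+du[1]),.232);print(c,b)
E
```

```text
[ 0.5663854  -0.15951045  0.35246895] [-3.13935829e+00 -1.16965481e-03  1.39234640e+00] [array([-0.0661,  0.0279,  0.0523])]
0.7913039922714233 [-95 -46]
0.9886462092399597 [2 9]
[ 0.49521468 -0.1807836   0.202     ] [ 0.51243051 -0.11787754  0.232     ]
```

To row units: -0.066 m is -0.66, 0.028 m is 0.28.

>>> {"name": "pendant", "arguments": {
  "motion": "0 0 0 -0.4 0.17 0 0 | 0 0 0 -0.66 0.28 0.3 0 | 0 0 0 -0.66 0.28 0.65 0 | 0 0 0 -0.66 0.28 1.1 0 | 0 0 0 -0.66 0.28 1.1 0 | 0 0 0 -0.66 0.28 1.1 0",
  "grip_n": 40
}}

```text
clock: 9.55
tool_pos: [0.5825, -0.2306, 0.244]
ee_rot: [-3.141, -0.0, 1.391]
force: [0.2, 0.0, 1.4]
opening: 0.0001
grasp_force: 0.0
```

```bash
python3 - <<'E'
from h import *
s=ctrl.state();d=ctrl.get_image("wrist");i=d["color"][:,:,::-1].copy();cv2.imwrite("pics/w7.png",i)
print(s["tool_pos"],s["ee_rot"],s["force"])
o=[i[100:400,100:460]]
for n,x,y in(("scene",180,100),("side",215,80)):
    i=ctrl.get_image(n)["color"][:,:,::-1].copy();o.append(cv2.resize(cv2.convertScaleAbs(i[y:y+100,x:x+70],alpha=1.4),(210,300),interpolation=cv2.INTER_CUBIC))
cv2.imwrite("pics/z7.png",np.hstack(o))
E
```

```text
[ 0.58253962 -0.23056943  0.24395948] [-3.14071779e+00 -2.96542555e-04  1.39126809e+00] [0.16749099 0.03098668 1.42711919]
```

View pics/z7.png

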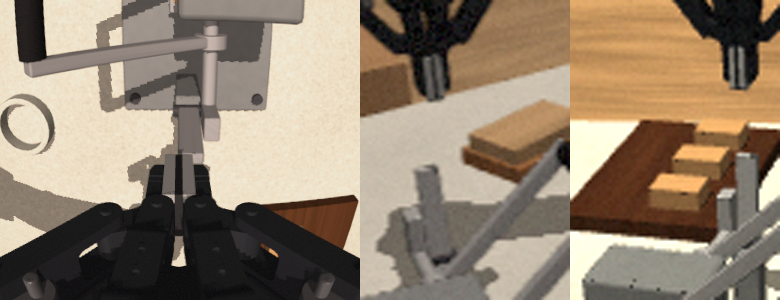

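The picture shows the shut fingertips above and inside the catch, at about scene (204,132) and side (271,109). The catch is upright at scene (202,157).

```bash
python3 - <<'E'
from h import *
print(tri(ray("scene",204.3,131.7),ray("side",271,109.3)))
print(tri(ray("scene",202.3,156.2),ray("side",273.8,132.)))
s=ctrl.state();print(s["tool_pos"])
E
```

```text
(array([ 0.58348819, -0.22944589,  0.27690356]), [np.float64(0.0012951116934607906), np.float64(0.001295111693460791)])
(array([ 0.58327834, -0.26497945,  0.19834827]), [np.float64(0.00030207487032685284), np.float64(0.00030207487032677733)])
[ 0.58387641 -0.23200105  0.24635842]
```

The fingertips look about 25 to 30 mm higher than the TCP, so I descend further, guarded by the force reading.

To row units: 0.06 m is 0.6, 0.078 m is 0.78.

>>> {"name": "pendant", "arguments": {
  "motion": "0 0 0 0 0 0.3 0 | 0 0 0 0 0 0.6 0 | 0 0 0 0 0 0.78 0 | 0 0 0 0 0 0.78 0 | 0 0 0 0 0 0.78 0",
  "grip_n": 40
}}

```text
clock: 10.2
tool_pos: [0.5834, -0.2321, 0.1674]
ee_rot: [3.139, 0.001, 1.39]
force: [0.4, 0.3, 1.2]
opening: 0.0002
grasp_force: 0.0
```

```bash
python3 - <<'E'
from h import *
s=ctrl.state();print(s["force"],s["qpos"])
d0=cv2.imread("pics/scene0.png");e0=cv2.imread("pics/side0.png")
# lowest pixel of the fingers near the expected column: difference from the first picture
for n,o,x0,x1 in(("scene",d0,190,220),("side",e0,258,290)):
    i=ctrl.get_image(n)["color"][:,:,::-1];cv2.imwrite(f"pics/{n}8.png",i)
    m=(cv2.absdiff(i,o).max(2)>35)
    for v in range(130,175,3):
        c=np.flatnonzero(m[v,x0:x1])+x0;print(n,v,(c.min(),c.max(),len(c)) if len(c) else None)
E
```

```text
[0.40057966 0.31534043 1.17922282] [ 0.05823435  0.67244252  0.46534244  1.63017316 -0.3585685   0.92195608
  0.47363516]
scene 130 (np.int64(191), np.int64(219), 28)
scene 133 (np.int64(194), np.int64(219), 23)
scene 136 (np.int64(190), np.int64(219), 24)
scene 139 (np.int64(190), np.int64(219), 26)
scene 142 (np.int64(190), np.int64(219), 30)
scene 145 (np.int64(192), np.int64(214), 23)
scene 148 (np.int64(195), np.int64(212), 18)
scene 151 (np.int64(201), np.int64(213), 13)
scene 154 (np.int64(201), np.int64(213), 13)
scene 157 (np.int64(200), np.int64(213), 14)
scene 160 (np.int64(203), np.int64(211), 9)
scene 163 None
scene 166 None
scene 169 None
scene 172 (np.int64(204), np.int64(219), 12)
side 130 (np.int64(268), np.int64(278), 8)
side 133 (np.int64(268), np.int64(277), 7)
side 136 (np.int64(271), np.int64(276), 4)
side 139 (np.int64(271), np.int64(274), 4)
side 142 (np.int64(274), np.int64(276), 3)
side 145 (np.int64(272), np.int64(274), 3)
side 148 (np.int64(274), np.int64(276), 3)
side 151 (np.int64(274), np.int64(275), 2)
side 154 None
side 157 None
side 160 None
side 163 (np.int64(287), np.int64(289), 3)
side 166 (np.int64(289), np.int64(289), 1)
side 169 (np.int64(285), np.int64(289), 5)
side 172 (np.int64(284), np.int64(289), 6)
```

```bash
python3 - <<'E'
from h import *
for z in(.167,.18,.19,.2):
    print(z,[cv2.projectPoints(np.array([[.5834,-.232,z]]),np.array(CAM[n][3]),np.array(CAM[n][4]),np.array([[CAM[n][0],0,CAM[n][1]],[0,CAM[n][0],CAM[n][2]],[0,0,1]]),None)[0].ravel() for n in("scene","side")])
E
```

```text
0.167 [array([209.20792951, 172.06083205]), array([272.84283963, 147.53531248])]
0.18 [array([208.61858689, 167.54848017]), array([272.65986009, 143.1277654 ])]
0.19 [array([208.15980843, 164.03580386]), array([272.51752947, 139.69935555])]
0.2 [array([207.69621948, 160.4862956 ]), array([272.3738053 , 136.23737809])]
```

Units first: shifts go in units of 100 mm and turns go in units of 0.25 rad. So 0.025 m is 0.25, 0.012 m is 0.12.

>>> {"name": "pendant", "arguments": {
  "motion": "0 0 0 0 0 0.12 0 | 0 0 0 0 0 0.25 0 | 0 0 0 0 0 0.25 0 | 0 0 0 0 0 0.25 0",
  "grip_n": 40
}}

```text
clock: 10.7
tool_pos: [0.5818, -0.2314, 0.1399]
ee_rot: [-3.14, -0.0, 1.39]
force: [0.1, 0.6, 1.8]
opening: 0.0
grasp_force: 0.0
```

>>> {"name": "pendant", "arguments": {
  "motion": "0 0 0 -0.08 0 0 0 | 0 0 0 -0.16 0 0 0 | 0 0 0 -0.25 0 0.01 0 | 0 0 0 -0.34 0 0.03 0 | 0 0 0 -0.44 0 0.07 0 | 0 0 0 -0.52 0 0.13 0 | 0 0 0 -0.61 0 0.21 0 | 0 0 0 -0.67 0 0.3 0 | 0 0 0 -0.73 0 0.36 0 | 0 0 0 -0.76 0 0.38 0 | 0 0 0 -0.76 0 0.38 0",
  "grip_n": 40
}}

```text
clock: 11.8
tool_pos: [0.5689, -0.3034, 0.1031]
ee_rot: [-3.14, -0.005, 1.391]
force: [-2.3, 6.2, 9.4]
opening: -0.0003
grasp_force: 5.6
```

To row units: -0.14 m is -1.4, -0.21 m is -2.1.

>>> {"name": "pendant", "arguments": {
  "motion": "0 0 0 0 0 -0.4 0 | 0 0 0 0 0 -0.9 0 | 0 0 0 0 0 -1.4 0 | 0 0 0 0.5 0 -1.9 0 | 0 0 0 1 0 -2.1 0 | 0 0 0 1 0 -2.1 0 | 0 0 0 1 0 -2.1 0.085",
  "grip_n": 40
}}

```text
clock: 12.5
tool_pos: [0.5891, -0.2039, 0.3141]
ee_rot: [3.138, -0.002, 1.397]
force: [0.5, -0.2, 0.4]
opening: 0.0135
grasp_force: 0.0
```

```bash
python3 - <<'E'
from h import *
s=ctrl.state();print(s["force"])
K=lambda n:np.array([[CAM[n][0],0,CAM[n][1]],[0,CAM[n][0],CAM[n][2]],[0,0,1]])
O=np.array([.6275,-.14,0]);M=R.from_euler("z",-.183).as_matrix()
for n in("scene","side"):
    i=ctrl.get_image(n)["color"][:,:,::-1];cv2.imwrite(f"pics/{n}9.png",i);o=cv2.imread(f"pics/{n}0.png")
    for th in(0.03,.6,.9,1.05,1.2,1.35):
        p=[O+M@np.array([-.019,-.125-r*np.sin(th),.117+r*np.cos(th)]) for r in(.05,.065,.08)]
        q=cv2.projectPoints(np.array(p),np.array(CAM[n][3]),np.array(CAM[n][4]),K(n),None)[0].reshape(-1,2).round().astype(int)
        print(n,th,[(tuple(map(int,a)),int(abs(i[a[1],a[0]].astype(int)-o[a[1],a[0]]).max()),i[a[1],a[0]].tolist()) for a in q])
E
```

```text
[ 0.53400435 -0.23714162  0.39486357]
scene 0.03 [((204, 168), 14, [57, 64, 69]), ((203, 163), 68, [124, 136, 144]), ((202, 157), 61, [118, 131, 139])]
scene 0.6 [((201, 167), 24, [51, 54, 58]), ((200, 161), 66, [122, 135, 143]), ((199, 156), 27, [122, 133, 141])]
scene 0.9 [((201, 168), 21, [49, 54, 57]), ((199, 163), 53, [125, 136, 143]), ((198, 159), 31, [119, 132, 139])]
scene 1.05 [((201, 170), 15, [51, 55, 58]), ((199, 165), 30, [65, 71, 75]), ((198, 161), 25, [121, 132, 140])]
scene 1.2 [((201, 171), 8, [53, 57, 59]), ((199, 167), 61, [51, 54, 57]), ((198, 164), 5, [122, 134, 141])]
scene 1.35 [((201, 173), 9, [76, 80, 83]), ((200, 170), 20, [60, 63, 67]), ((198, 167), 86, [50, 53, 54])]
side 0.03 [((273, 143), 55, [20, 33, 60]), ((273, 138), 61, [17, 34, 59]), ((273, 133), 61, [17, 29, 58])]
side 0.6 [((276, 142), 73, [6, 13, 22]), ((277, 137), 26, [19, 29, 49]), ((277, 131), 43, [17, 32, 60])]
side 0.9 [((277, 144), 70, [101, 113, 119]), ((278, 139), 6, [0, 3, 15]), ((279, 134), 7, [16, 26, 48])]
side 1.05 [((278, 145), 121, [60, 64, 67]), ((279, 141), 115, [62, 65, 68]), ((280, 137), 11, [12, 15, 24])]
side 1.2 [((278, 147), 119, [58, 62, 64]), ((279, 143), 123, [59, 65, 66]), ((281, 139), 6, [159, 183, 193])]
side 1.35 [((278, 149), 37, [132, 140, 145]), ((280, 146), 125, [55, 60, 62]), ((281, 142), 128, [57, 60, 61])]
```

The catch now lies at about 1.3 rad: the side view is dark grey at the predicted tip pixel for 1.35 rad and bench-coloured at the one for 1.2. Next I move over the bar with the fingers open.

To row units: 0.05 m is 0.5, -0.092 m is -0.92, 0.01 rad is 0.04.

>>> {"name": "pendant", "arguments": {
  "motion": "0 0 0.04 0.25 -0.31 0 0.085 | 0 0 0.04 0.5 -0.62 0 0.085 | 0 0 0.04 0.71 -0.92 0 0.085 | 0 0 0.04 0.71 -0.92 0 0.085 | 0 0 0.04 0.71 -0.92 0 0.085",
  "grip_n": 40
}}

```text
clock: 13.1
tool_pos: [0.5082, -0.1229, 0.3122]
ee_rot: [-3.141, 0.001, 1.378]
force: [-0.7, -0.9, -0.2]
opening: 0.0847
grasp_force: 0.0
```

```bash
python3 - <<'E'
from h import *
s=ctrl.state();i=ctrl.get_image("wrist")["color"][:,:,::-1].copy();cv2.imwrite("pics/w10.png",i)
print(s["tool_pos"],s["ee_rot"],todelta(s,(.5105,-.1185,.183)),wproj(s,(.5105,-.1185,.232)))
m=(i.max(2)<45).astype(np.uint8);n,l,st,c=cv2.connectedComponentsWithStats(m)
for k in range(1,n):
    if st[k,4]>300:print(st[k],c[k],plane(wray(s,*c[k]),.232))
E
```

```text
[ 0.50824611 -0.12293858  0.31223939] [-3.14119229e+00  8.39264342e-04  1.37825735e+00] [array([0.0049, 0.0014, 0.1292])] [279.6237097  193.70465181]
[ 270  131   23  120 2517] [281.09972189 188.99006754] [ 0.51245815 -0.1147505   0.232     ]
[   26   266   506   154 36173] [280.10148453 368.79647804] [ 0.47186886 -0.32119869  0.232     ]
```

Wrist detection puts the bar within 3 mm of the estimate, so I go down over it.

To row units: 0.129 m is 1.29, 0.118 m is 1.18.

>>> {"name": "pendant", "arguments": {
  "motion": "0 0 0 0.06 0.02 0.4 0.085 | 0 0 0 0.06 0.02 0.8 0.085 | 0 0 0 0.06 0.02 1.05 0.085 | 0 0 0 0.06 0.02 1.18 0.085 | 0 0 0 0.06 0.02 1.29 0.085 | 0 0 0 0.06 0.02 1.29 0.085",
  "grip_n": 40
}}

```text
clock: 13.75
tool_pos: [0.5114, -0.1174, 0.1821]
ee_rot: [-3.139, 0.001, 1.378]
force: [0.4, 0.1, -0.9]
opening: 0.0848
grasp_force: 0.0
```

>>> {"name": "pendant", "arguments": {
  "motion": "0 0 0 0 0 0 0 | 0 0 0 0 0 0 0 | 0 0 0 0 0 0 0 | 0 0 0 0 0 0 0 | 0 0 0 0 0 0 0 | 0 0 0 0 0 0 0 | 0 0 0 0 0 0 0",
  "grip_n": 80
}}

```text
clock: 14.45
tool_pos: [0.5116, -0.1159, 0.184]
ee_rot: [-3.141, -0.0, 1.38]
force: [-3.8, 0.8, 5.8]
opening: 0.0154
grasp_force: 78.0
```

>>> {"name": "pendant", "arguments": {
  "motion": "0 0 0 0 -0.06 0.07 0 | 0 0 0 0 -0.13 0.17 0 | 0 0 0 0 -0.25 0.37 0 | 0 0 0 0 -0.3 0.48 0 | 0 0 0 0 -0.34 0.6 0 | 0 0 0 0 -0.37 0.72 0 | 0 0 0 0 -0.39 0.83 0 | 0 0 0 0 -0.41 0.96 0 | 0 0 0 0 -0.41 1.07 0 | 0 0 0 0 -0.41 1.11 0 | 0 0 0 0 -0.41 1.11 0 | 0 0 0 0 -0.41 1.11 0",
  "grip_n": 80
}}

```text
clock: 15.65
tool_pos: [0.4714, -0.1083, 0.0738]
ee_rot: [-3.142, -0.001, 1.38]
force: [-5.2, 0.4, 17.0]
opening: 0.0155
grasp_force: 80.5
```

>>> {"name": "pendant", "arguments": {
  "motion": "0 0 0 0 0 0.03 0 | 0 0 0 0 0 0.03 0 | 0 0 0 0 0 0.03 0 | 0 0 0 0 0 0.03 0",
  "grip_n": 80
}}

```text
clock: 16.05
tool_pos: [0.4715, -0.1083, 0.0726]
ee_rot: [3.14, -0.002, 1.379]
force: [-9.8, 2.5, 37.2]
opening: 0.0157
grasp_force: 82.9
```

```bash
python3 - <<'E'
from h import *
K=lambda n:np.array([[CAM[n][0],0,CAM[n][1]],[0,CAM[n][0],CAM[n][2]],[0,0,1]])
s=ctrl.state()
O=np.array([.6275,-.14,0]);M=R.from_euler("z",-.183).as_matrix()
# handle arms: grey along the level arm? left (+y) arm sampled at several handle angles
for n in("scene","side"):
    i=ctrl.get_image(n)["color"][:,:,::-1];o=cv2.imread(f"pics/{n}0.png");cv2.imwrite(f"pics/{n}11.png",i)
    for ph in(.733,.3,.15,.08,0,-.08):
        p=[O+M@np.array([-r*np.cos(ph),.06,.125+r*np.sin(ph)]) for r in(.07,.09,.11,.13)]
        q=cv2.projectPoints(np.array(p),np.array(CAM[n][3]),np.array(CAM[n][4]),K(n),None)[0].reshape(-1,2).round().astype(int)
        print(n,ph,[(tuple(map(int,a)),int(abs(i[a[1],a[0]].astype(int)-o[a[1],a[0]]).max()),i[a[1],a[0]].tolist()) for a in q])
E
```

```text
scene 0.733 [((238, 198), 51, [103, 115, 120]), ((243, 191), 2, [66, 67, 72]), ((249, 185), 32, [95, 98, 104]), ((255, 179), 64, [7, 0, 3])]
scene 0.3 [((245, 206), 69, [128, 140, 148]), ((252, 202), 64, [64, 72, 76]), ((260, 198), 62, [65, 75, 81]), ((267, 194), 48, [11, 15, 14])]
scene 0.15 [((246, 209), 47, [108, 118, 125]), ((254, 206), 65, [65, 73, 78]), ((261, 204), 66, [66, 72, 77]), ((269, 201), 86, [52, 54, 58])]
scene 0.08 [((246, 211), 40, [105, 109, 113]), ((254, 209), 28, [105, 111, 114]), ((262, 206), 31, [107, 109, 113]), ((270, 204), 56, [79, 83, 89])]
scene 0 [((246, 213), 5, [66, 71, 72]), ((254, 211), 67, [67, 70, 73]), ((262, 209), 69, [72, 71, 76]), ((270, 207), 63, [73, 75, 80])]
scene -0.08 [((247, 215), 8, [64, 67, 70]), ((254, 214), 71, [66, 69, 71]), ((262, 212), 76, [61, 64, 68]), ((270, 211), 73, [62, 68, 72])]
side 0.733 [((264, 175), 38, [36, 37, 38]), ((269, 170), 8, [78, 83, 84]), ((275, 166), 9, [65, 69, 69]), ((281, 161), 125, [167, 193, 202])]
side 0.3 [((270, 185), 7, [41, 43, 46]), ((277, 184), 5, [60, 66, 68]), ((285, 182), 7, [75, 88, 94]), ((293, 181), 14, [171, 195, 204])]
side 0.15 [((271, 189), 80, [108, 114, 117]), ((279, 188), 4, [36, 40, 41]), ((287, 188), 6, [98, 106, 106]), ((295, 188), 6, [101, 109, 110])]
side 0.08 [((271, 190), 105, [130, 138, 141]), ((279, 191), 99, [126, 135, 139]), ((287, 191), 71, [106, 111, 116]), ((295, 192), 45, [81, 88, 89])]
side 0 [((272, 192), 48, [78, 83, 87]), ((279, 193), 40, [78, 84, 86]), ((287, 194), 20, [71, 77, 79]), ((295, 195), 20, [78, 83, 84])]
side -0.08 [((272, 194), 40, [73, 79, 82]), ((279, 196), 25, [71, 76, 79]), ((287, 197), 25, [71, 76, 78]), ((295, 199), 20, [79, 84, 86])]
```

The force climbs steeply for 1 mm of travel and the arms read level, so the handle is at its stop. I ease off a little and hand in.

>>> {"name": "pendant", "arguments": {
  "motion": "0 0 0 0 0 -0.02 0 | 0 0 0 0 0 -0.02 0 | 0 0 0 0 0 -0.02 0 | 0 0 0 0 0 -0.02 0",
  "grip_n": 80
}}

```text
clock: 16.55
tool_pos: [0.4714, -0.1084, 0.0734]
ee_rot: [3.141, -0.001, 1.379]
force: [-5.6, 2.0, 22.8]
opening: 0.0163
grasp_force: 80.8
```

```bash
python3 - <<'E'
from h import *
a=ctrl.get_image("side")["color"][:,:,::-1];b=cv2.imread("pics/side0.png")
print("stylus region diff",cv2.absdiff(a,b)[320:400,280:335].max(2).mean(),"jar/plaque",cv2.absdiff(a,b)[255:385,110:210].max(2).mean())
print(ctrl.state()["force"]);print(ctrl.finish_job())
E
```

```text
stylus region diff 10.155681818181819 jar/plaque 10.954
[-5.95012032  1.73828425 22.66786623]
the job is handed in; nothing more can be done
None
```

The job is handed in at about 16.6 s, and the hand-in gave no verdict: button pressed to its stop, stylus back in its holder, catch flipped to about 1.3 rad by the camera, and the handle gripped at its lower stop with about 80 N.

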